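Refit the battery cover of a headlamp power unit

TASK

Put the loose battery cover back on the headlamp power unit: with its rear end raised, hook the cover's front lip all the way into the slot under the blue hood, then pivot it down and press its rear until the orange catch snaps over it and it lies flat, and let go of it. The lip is thin: feel your way in with only a few newtons, press no harder than the snap needs, and leave the other things on the desk alone.

Things in the scene. Friction and masses are not known exactly. Their poses are not given: they have to be found in the camera images.
- unit: White headlamp power unit, fixed, 190 x 130 x 40 mm (x, y, z); origin under its centre on the desk, z up, x from slot end (front) to catch end. On top a grey open battery compartment 140 x 80 mm: a drop-in insert that sits up to 8 mm ahead or behind of nominal along x, NOT shown by any pose: feel for it. It stays put. Inner side faces y = +-34, wall tops z = 59. Over 45 N breaks it.
- slot (a point): On the unit at (-53, 0, 51) mm: nominal bottom of the slot's mouth, axes as the unit's. The slot opens to the rear (+x), 68 wide, 9 high, 8.5 deep (end wall at x = -61.5 mm in the unit's frame), floor z = 51. The same floor runs on behind the mouth to x = -27, as a sill to feel. The blue hood above it spans x = -70 to -53, z = 60 to 63.5.
- seat (a point): On the unit at (0, 0, 55) mm: where the seated cover's origin lies nominally, axes alike (true place up to 9.5 mm off along x, 2 mm along y). The cover rests on side ledges at unit z = 55, x = -18 to 50, beyond |y| = 28. Rear wall face at x = 57.2, top z = 57. The cells in the compartment lie below 55.
- cover: White battery cover, plate 100 x 64 x 4 mm (x, y, z), 50 to 85 g, flat on the desk. Origin: centre of the plate's underside; z up, x from front (lip) to rear. Blue grip rib on top: 12 wide (y), x = -25 to 15, z = 4 to 26; grip it across y. Blue front lip: 50 wide, z = 0 to 3, x = -60 to -50. Blue rear tongue: 30 wide, z = 0 to 3, x = 50 to 56.
- lip_tip (a point): On the cover at (-60, 0, 0) mm: middle of the lower edge of the front lip's tip. The lip is thin: until the rear has been pivoted down onto the catch (angle under 0.12 rad) it cracks if the cover is pushed against the unit, in any direction, with more than 16 N
- press_pad (a point): On the cover at (34, 0, 4) mm: middle of the ribbed pressing area on top of the plate near its rear. The grip rib ends 19 mm in front of it; the catch begins about 17 mm behind it
- catch (a joint): Travel of the sprung orange catch at the rear, 20 mm wide, in m: 0 shut, up to 0.007 pushed back. Its ramp rises at 60 degrees from unit x = 51.5, z = 59.6 to x = 56.5, z = 68 mm (nominal); behind that its top is flat, so the tongue meets the ramp only when the lip is fully home. Pushed down the ramp, the tongue drives it back (spring 1.5 to 4.3 N) and it snaps shut over the tongue. On the press pad this takes about 4 to 11 N.
- bottle: bystander: water bottle, 64 mm across, 210 high; origin under its centre
- stamp: bystander: black desk stamp, 40 x 62 x 90 mm; origin under its centre
- round_stamp: bystander: yellow and black round stamp, 42 mm across, 68 high; origin under its centre
- phone: bystander: black phone lying flat, 75 x 155 x 9 mm; origin under its centre
- spare_battery: bystander: upright blue 9 V block battery, 17.5 x 26.5 x 49 mm, not needed; origin under its centre
- glove_box: bystander: light blue glove box, 120 x 240 x 86 mm; origin under its centre
- cup: bystander: clear cup, 72 mm across, 85 high; origin under its centre
Mind the look-alikes: they are no part of the job. What is shaped like the cover but turquoise is not meant.

How it is judged:
By the outcome, as a careful person would: the job done as asked, in the order asked, and still so for the second after the job is handed in, with the robot touching nothing.
It also fails if it takes over 58 s, if anything falls off the work surface, if the arm or the gripper's body presses on something with over 40 N, if the wrist force passes 120 N, or if a joint passes its speed limit or range.

ROBOT

A 6-joint arm with a two-finger parallel gripper is mounted at the origin on the work surface. World frame = base frame: x ahead of the robot, y to its left, z up, the work surface at z = 0. Lengths are in m, angles in rad, forces in N, time in s.
With the tool pointing down it reaches from about 0.35 to 0.85 m from the base axis. Payload 8.1 kg.
Tool frame: the origin (TCP) lies at the very end of the fingers, on their centre line; the grasp point (between the pads) lies 19 mm behind it (r.pinch_z is the distance from the TCP to the grasp point, in m); z points along the fingers, y is the line along which they close (so a half turn about z gives the same grasp; the last joint's range is limited). The gripper opens to 93 mm and grips with 3 to 60 N. Pads are 15 mm wide; open, the fingers measure 128 mm over their backs; the gripper's body (75 mm by 188 mm) begins 65 mm behind the grasp point.
Start: joints at [-1.296, 0.13, 1.488, -0, 1.523, -0.085], TCP at [0.211, -0.562, 0.19] pointing down, gripper open.
Joint ranges: [-2.96, 2.96], [-0.89, 2.26], [0.02, 2.5], [-1.34, 4.48], [0, 2.73], [-2.66, 2.66]. Speed limits (rad/s): [2.39, 2.39, 2.79, 3.14, 3.14, 3.14].

INTERFACE

Orientations are given as a rotation vector (axis times angle).
In Python, from bench import r gives the robot as it stands.
- The arm moves only by the shell command python3 -m inch 'ROWS' [OPENING]. ROWS is JSON, a list of rows, each a list of 2 entries, a list of its own where there are three numbers: the shift along the tool's x, y, z in m, then the turn, a rotation vector about the tool's x, y, z in degrees. In form: [[[tx, ty, tz], [wx, wy, wz]], ...]. A call has 1 to 20 rows; each row shifts and turns the commanded pose from where the row before left it, along the tool's axes as they then stand; what a row does not reach is not made up. A row lasts 1/12 s, in which the tool goes at most 41.7 mm and 7.16 degrees, less where a joint would pass 70% of its speed; a pose out of reach is approached as far as the arm can. A call is refused whole if a number of a shift passes 0.0417 or a number of a turn 7.16, either way. A call with a gripper value outside its range is refused whole. OPENING is the opening in per cent of the stroke, from 0 (shut) to 100 (fully open), set as the call begins (- or left out, the last holds). The fingers move at their own pace and stop on an object; the grip force is fixed at half the most. Time passes only in rows, so rows that do not move let the fingers close. It gives the time, the measured TCP pose, the force, the opening and the grip force at its end, in the units of the state.
- r.get_obs(): the state, without advancing time (a new reading comes with each control period).
- r.get_image(name): name is "scene" or "top"; returns a dict with "color" (420x560x3 uint8, blue, green, red), "z_map" (420x560 float32, m along the optical axis (not along the pixel's ray), 0 where there is no reading), "camera_matrix" (3x3 intrinsics, pixels), "rvec" (rotation vector, rad) and "tvec" (3), from world to camera coordinates, as OpenCV has them. Camera axes: x right, y down, z forward; pixel columns grow to the right and rows downward; lengths in m; the calibration is good to about 2 mm. A picture is of the moment at which its call begins.
- r.hand_in(): hands the job in; it is judged then, once.
Trained networks look in the newest picture that a camera, given by its name, has taken for a name from the list of things; names that differ only in an ending like _2 or _b are one class to them, and where a whole thing is asked for, a point or a joint stands for the part that bears it (a point fixed in the world has none). Each returns a list of dicts, best first, with "p" (0 to 1); they miss things now and then, are a little off and sometimes report something else, mostly with a low value. They report only what shows in the picture. A call takes as long as a camera call. They do not tell look-alikes from the thing itself.
- r.trace(query, camera): "pixels" (420x560 bool, what is visible of it) and "extent" ([left, top, width, height] in pixels, round what is visible of it).
- r.place_of(query, camera): "position" ([column, row] in pixels: a listed point, or the origin of a listed thing).
The state is a dict: "time_s": time; "joints": joint angles; "dq": joint speeds; "effort": joint torques, N m; "tcp_pos": TCP position; "orientation": TCP orientation; "wrist_force": force on the tool from outside, world axes, zero at the start; "moment": the same for the moment, N m; "width": finger opening in m; "grasp_force": force on a finger pad.
Only numpy, scipy, OpenCV 4.12 (cv2) and the standard library are available. Lean on these libraries where they do the work, as an engineer would, in place of code of your own. Each camera call takes 0.05 s, during which the arm holds its last target. There are 200 camera calls.

## Working session

There is one attempt and no reset: what is moved stays moved. The work goes in short steps, Python scripts to look and compute and a shell command to move; the robot and the scene stay as the last step left them, time stands still between calls to the robot, and variables do not carry over. Pictures are saved under pics/ and viewed, at most 13 in all, crops included, and the job is handed in when it is done.

```bash
ls; mkdir -p pics
python3 - <<'E'
from bench import r
import cv2,numpy as np
o=r.get_obs(); print({k:np.round(v,3) for k,v in o.items()})
for c in ("scene","top"):
    im=r.get_image(c); cv2.imwrite(f"pics/{c}0.png",im["color"]); np.savez(f"{c}.npz",**im)
    for q in ("cover","unit"):
        for d in r.trace(q,c): print(c,q,round(d["p"],2),d["extent"])
    for q in ("lip_tip","press_pad","slot","seat","cover","unit"):
        for d in r.place_of(q,c): print(c,q,round(d["p"],2),np.round(d["position"],1))
E
```

```text
pics
{'time_s': np.float64(0.0), 'joints': array([-1.296,  0.131,  1.489,  0.   ,  1.523, -0.085]), 'dq': array([-0.001, -0.002, -0.   ,  0.002,  0.   ,  0.001]), 'effort': array([ 1.0000e-03, -5.5984e+01, -4.9176e+01,  7.7000e-02,  3.5000e-02,
       -0.0000e+00]), 'tcp_pos': array([ 0.211, -0.561,  0.189]), 'orientation': array([-3.089, -0.562,  0.   ]), 'wrist_force': array([-0.224,  0.423, -0.863]), 'moment': array([ 0.019, -0.054, -0.02 ]), 'grasp_force': np.float64(0.0), 'width': np.float64(0.093)}
scene cover 0.89 [200.8, 215.6, 46.9, 35.1]
scene cover 0.71 [251.7, 190.5, 27.1, 26.4]
scene unit 0.83 [299.3, 143.7, 77.6, 57.2]
scene unit 0.41 [13.5, 223.4, 131.7, 102.5]
scene lip_tip 0.95 [206.8 223.6]
scene lip_tip 0.71 [257.9 219.8]
scene press_pad 0.88 [261.6 193.3]
scene press_pad 0.8 [233.4 237.8]
scene slot 0.7 [322.  159.5]
scene seat 0.74 [336.1 162.9]
scene seat 0.63 [234.5 236.6]
scene cover 0.71 [223.3 230.7]
scene cover 0.68 [263.1 202.1]
scene unit 0.96 [335.4 177. ]
top cover 0.9 [322.8, 208.4, 29.1, 42.3]
top cover 0.57 [260.1, 223.4, 36.8, 43.5]
top cover 0.22 [185.1, 211.7, 11.2, 5.3]
top unit 0.64 [168.8, 201.2, 52.5, 79.9]
top lip_tip 0.65 [291.9 225.9]
top lip_tip 0.65 [332.9 150.7]
top lip_tip 0.63 [342.6 248.6]
top press_pad 0.88 [332.1 217.6]
top press_pad 0.88 [273.4 259.4]
top slot 0.73 [192.  258.9]
top slot 0.59 [337.2 228.2]
top seat 0.92 [194.8 237.5]
top cover 0.86 [338.  227.4]
top cover 0.64 [280.4 247.2]
top unit 0.61 [195.7 239.7]
top unit 0.51 [334.7 150.3]
```

Run:
```python
import cv2,numpy as np
a=cv2.imread("pics/scene0.png");b=cv2.imread("pics/top0.png")
A=cv2.resize(a[120:270,180:400],None,fx=3.6,fy=3.6,interpolation=2)
B=cv2.resize(b[180:300,150:370],None,fx=3.6,fy=3.6,interpolation=2)
cv2.imwrite("pics/s1.png",A);cv2.imwrite("pics/t1.png",B)
```

```text
(no output)
```

View pics/s1.png

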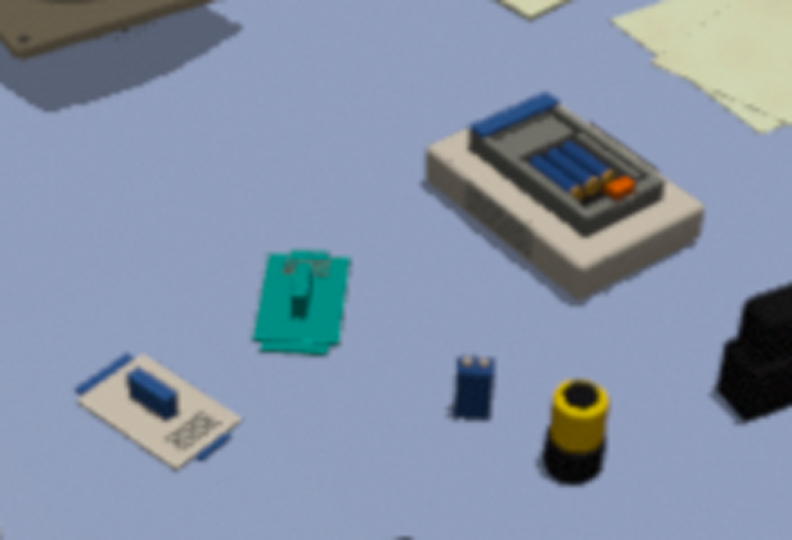

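View pics/t1.png

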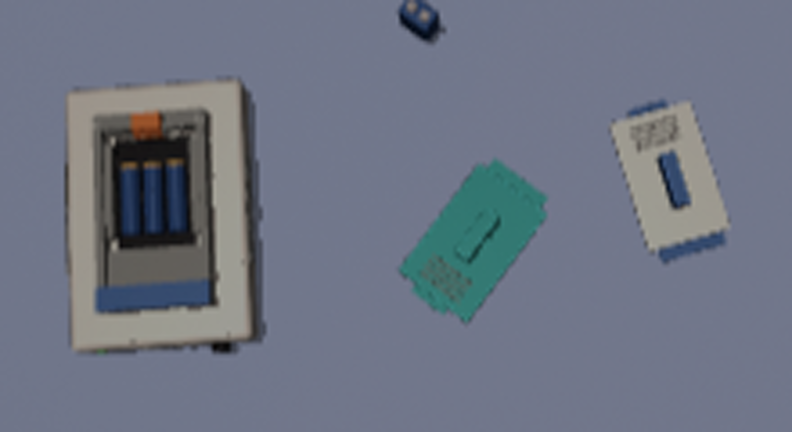

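View pics/scene0.png

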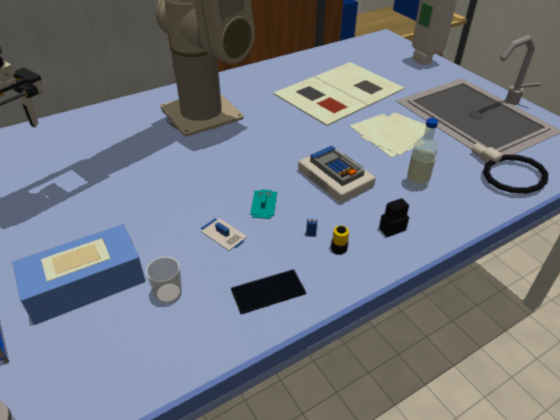

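The white cover sits at scene (223,231) and top (338,228), with its lip towards top (343,249). The turquoise decoy is between it and the unit. The unit is at top (195,240), hood at row ~262 and orange catch at row ~215.

```bash
cat > h.py <<'E'
import numpy as np,cv2
def cloud(im):
    z=im["z_map"];K=im["camera_matrix"];R=cv2.Rodrigues(im["rvec"])[0];t=np.ravel(im["tvec"])
    v,u=np.mgrid[:z.shape[0],:z.shape[1]]
    P=np.stack([(u-K[0,2])/K[0,0]*z,(v-K[1,2])/K[1,1]*z,z],-1)
    return (P-t)@R
def onplane(im,uv,h):
    K=im["camera_matrix"];R=cv2.Rodrigues(im["rvec"])[0];t=np.ravel(im["tvec"])
    d=R.T@np.linalg.solve(K,[uv[0],uv[1],1]);c=-R.T@t
    return c+d*(h-c[2])/d[2]
E
python3 - <<'E'
from h import *
for c,ru,rc in (("top",(160,195,75,95),(312,200,50,60)),("scene",(290,135,95,75),(195,208,60,50))):
    im=dict(np.load(c+".npz"));P=cloud(im);col=cv2.cvtColor(im["color"],cv2.COLOR_BGR2HSV).astype(int)
    R=cv2.Rodrigues(im["rvec"])[0];print(c,"cam",np.round(-R.T@np.ravel(im["tvec"]),3))
    def sub(b):
        s=np.s_[b[1]:b[1]+b[3],b[0]:b[0]+b[2]];return P[s].reshape(-1,3),col[s].reshape(-1,3)
    p,k=sub(ru)
    def rect(m,n):
        q=p[m]; 
        if len(q)<5: print(n,len(q));return
        (cx,cy),(w,h),a=cv2.minAreaRect((q[:,:2]*1000).astype(np.float32)); print(n,len(q),np.round([cx,cy,w,h,a],1),"z",np.round(np.percentile(q[:,2],[5,50,95])*1000,1),"mean",np.round(q.mean(0)*1000,1))
    blue=(k[:,0]>100)&(k[:,0]<125)&(k[:,1]>120)
    rect((p[:,2]>.034)&(p[:,2]<.046),"unit40"); rect(p[:,2]>.052,"ins"); rect(blue&(p[:,2]>.056),"hood")
    rect((k[:,0]<14)&(k[:,1]>150)&(p[:,2]>.055),"catch")
    p,k=sub(rc)
    wh=(k[:,1]<70)&(k[:,2]>120)&(abs(p[:,2])<.012); blue=(k[:,0]>100)&(k[:,0]<125)&(k[:,1]>130)
    print("hsv bg",np.median(k,0)); rect(wh,"white"); rect(blue&(p[:,2]<.012),"blue low"); rect(p[:,2]>.014,"rib"); rect(blue&(p[:,2]>.014),"ribblue")
    pts={"top":{"lip_tip":(342.6,248.6),"pad":(332.1,217.6),"cover":(338,227.4),"slot":(192,258.9),"seat":(194.8,237.5),"unit":(195.7,239.7)},"scene":{"lip_tip":(206.8,223.6),"pad":(233.4,237.8),"cover":(223.3,230.7),"slot":(322,159.5),"seat":(336.1,162.9),"unit":(335.4,177)}}[c]
    for n,h in dict(lip_tip=0,pad=.004,cover=0,slot=.051,seat=.055,unit=0).items(): print(n,np.round(onplane(im,pts[n],h)*1000,1))
E
```

```text
top cam [ 0.412 -0.064  1.176]
unit40 2230 [532.7 173.  189.7 132.4   4.8] z [35.8 39.7 43.8] mean [531.4 170.1  39.7]
ins 1032 [514.6  74.4 308.9 153.2  79.8] z [52.6 57.8 67.7] mean [527.5 165.1  95. ]
hood 197 [487.5  62.4 276.6 102.   79.4] z [56.8 62.5 67. ] mean [478.4 164.5  79.2]
catch 47 [5.912e+02 1.776e+02 1.290e+01 1.920e+01 5.000e-01] z [57.7 65.8 71.5] mean [590.8 177.3  65.1]
hsv bg [113.  47. 139.]
white 2745 [ 566.5 -205.3  134.   162.4   90. ] z [-3.5  0.8  6.3] mean [ 565.8 -204.6    1. ]
blue low 23 [ 566.8 -206.1  111.2   35.3   16.8] z [0.  3.3 9.8] mean [ 548.3 -213.1    3.6]
rib 88 [ 488.1 -145.    37.1  219.1   52.9] z [  20.2   25.6 1176.2] mean [ 542.6 -183.8  182. ]
ribblue 36 [ 561.5 -201.7   34.9    8.4   15.6] z [19.4 24.5 28.9] mean [ 560.7 -201.9   24.4]
lip_tip [ 514.  -220.3    0. ]
pad [ 596.8 -192.6    4. ]
cover [ 570.9 -208.7    0. ]
slot [478.6 170.2  51. ]
seat [532.8 165.1  55. ]
unit [532.9 173.6   0. ]
scene cam [ 1.383 -0.543  0.867]
unit40 934 [537.4 175.4 191.5 137.5   5.3] z [36.3 40.7 44.7] mean [566.8 153.6  40.5]
ins 785 [ 950.5 -131.1  148.5 1185.1   53.6] z [52.5 57.7 67.9] mean [561.1 153.9  79.8]
hood 130 [ 939.6 -150.2  104.7 1180.1   53.6] z [56.3 63.6 66.6] mean [500.9 162.9  68.5]
catch 34 [598.2 180.3  15.8  23.4   1.7] z [62.7 67.7 71. ] mean [599.1 177.3  67.1]
hsv bg [110.  60. 189.]
white 2708 [ 560.5 -198.   157.8  187.6   60.6] z [-1.9  1.2  6.1] mean [ 567.5 -197.5    1.5]
blue low 39 [ 567.2 -197.4  116.7   43.4   22.4] z [ 0.2  4.3 10.7] mean [ 551.7 -208.4    4.8]
rib 110 [ 969.1 -361.2   32.8  903.6   68.4] z [ 15.9  25.5 866.6] mean [ 665.5 -242.9  123.1]
ribblue 71 [ 971.8 -364.9   25.7  895.9   68.3] z [15.4 24.4 28.5] mean [ 582.2 -208.7   34.8]
lip_tip [ 512.8 -220.4    0. ]
pad [ 597.9 -187.4    4. ]
cover [ 558.4 -195.9    0. ]
slot [493.3 154.2  51. ]
seat [531.4 175.4  55. ]
unit [527.9 181.3  -0. ]
```

Run:
```python
from h import *
for c,ru,rc in (("top",(160,195,75,95),(312,200,50,60)),("scene",(290,135,95,75),(195,208,60,50))):
    im=dict(np.load(c+".npz"));P=cloud(im);hs=cv2.cvtColor(im["color"],cv2.COLOR_BGR2HSV).astype(int);bgr=im["color"].astype(int)
    V=im["z_map"]>0
    def inb(b):
        m=np.zeros(V.shape,bool);m[b[1]:b[1]+b[3],b[0]:b[0]+b[2]]=1;return m
    def rect(m,n,h):
        m=m.astype(np.uint8);k,l,s,_=cv2.connectedComponentsWithStats(m)
        if k<2: print(n,"none");return
        i=1+np.argmax(s[1:,4]);vu=np.argwhere(l==i)
        q=np.array([onplane(im,(u,v),h)[:2] for v,u in vu])*1000
        (cx,cy),(w,hh),a=cv2.minAreaRect(q.astype(np.float32));e,ev=np.linalg.eigh(np.cov(q.T));d=ev[:,1]*np.sign(ev[0,1])
        print(c,n,len(q),"rect",np.round([cx,cy,w,hh,a],1),"mean",np.round(q.mean(0),1),"pca yaw",np.round(np.degrees(np.arctan2(d[1],d[0])),1),"sd",np.round(np.sqrt(e),1))
    warm=bgr[...,2]>bgr[...,0]-3
    B=inb(rc)&V
    rect(B&warm&(bgr.sum(-1)>250),"coverwhite",.004)
    blue=(hs[...,0]>100)&(hs[...,0]<125)&(hs[...,1]>130)
    rect(B&blue&(P[...,2]>.018),"rib",.026)
    Bu=inb(ru)&V
    rect(Bu&blue&(P[...,2]>.056),"hood",.0635)
    rect(Bu&(hs[...,0]<14)&(hs[...,1]>150),"catch",.068)
    rect(Bu&(P[...,2]>.053)&(P[...,2]<.08),"insert",.059)
    rect(Bu&(P[...,2]>.033),"unit",.040)
    # low blue comps
    m=(B&blue&(P[...,2]<.014)).astype(np.uint8);k,l,s,_=cv2.connectedComponentsWithStats(m,connectivity=8)
    for i in range(1,k):
        if s[i,4]>5:
            q=np.array([onplane(im,(u,v),.003)[:2] for v,u in np.argwhere(l==i)])*1000;print("  lowblue",s[i,4],np.round(q.mean(0),1))
```

```text
top coverwhite 775 rect [ 567.7 -201.4   98.9   63.6   17. ] mean [ 567.8 -201.2] pca yaw 16.9 sd [19.4 29.8]
top rib 35 rect [ 561.1 -201.3   35.1    9.1   15.4] mean [ 560.8 -201.8] pca yaw 16.6 sd [ 3.  10.6]
top hood 34 rect [468.5 193.7  12.5  22.4   0.7] mean [468.5 195.3] pca yaw -68.5 sd [3.9 6.7]
top catch 54 rect [588.9 176.4  15.5  18.6   0.7] mean [589.2 176.2] pca yaw 73.4 sd [5. 6.]
top insert 737 rect [533.1 171.7 140.2  81.1   3.4] mean [530.7 173.7] pca yaw 5.1 sd [28.9 50. ]
top unit 3636 rect [532.2 172.2 189.1 132.    4.8] mean [530.7 172. ] pca yaw 5.2 sd [37.7 54.2]
  lowblue 11 [ 519.6 -231.4]
scene coverwhite 586 rect [ 571.7 -201.4   99.8   64.8   16.6] mean [ 576.7 -202.5] pca yaw 22.8 sd [19.7 29.6]
scene rib 57 rect [ 571.1 -203.9   39.2   13.7    6.7] mean [ 571.3 -204.4] pca yaw 12.9 sd [ 3.7 11.1]
scene hood 91 rect [476.  167.4  16.6  78.5   4.1] mean [476.1 166.7] pca yaw -84.9 sd [ 4.8 22.7]
scene catch 38 rect [600.1 177.2  17.5  27.6  22.9] mean [599.3 176.2] pca yaw -68.9 sd [4.9 7.9]
scene insert 671 rect [536.1 173.8 152.   92.4   5. ] mean [541.5 172.7] pca yaw 3.1 sd [28.2 46.9]
scene unit 2001 rect [538.5 171.5 197.2 139.5   4.7] mean [542.4 170.9] pca yaw 2.9 sd [39.  55.9]
  lowblue 23 [ 517.  -217.6]
  lowblue 9 [ 552.9 -205.1]
  lowblue 6 [ 573.4 -198.9]
  lowblue 7 [ 623.4 -189.7]
```

```bash
python3 -m inch '[[[0,0,0],[0,0,3.6]],[[0.0315,-0.0172,0],[0,0,0]],[[0.0315,-0.0172,0],[0,0,0]],[[0.0315,-0.0172,0],[0,0,0]],[[0.0315,-0.0172,0],[0,0,0]],[[0.0315,-0.0172,0],[0,0,0]],[[0.0315,-0.0172,0],[0,0,0]],[[0.0315,-0.0172,0],[0,0,0]],[[0.0315,-0.0172,0],[0,0,0]],[[0.0315,-0.0172,0],[0,0,0]],[[0.0315,-0.0172,0],[0,0,0]],[[0.0315,-0.0172,0],[0,0,0]],[[0.0315,-0.0172,0],[0,0,0]],[[0.0315,-0.0172,0],[0,0,0]],[[0.0315,-0.0172,0],[0,0,0]],[[0,0,0.03],[0,0,0]],[[0,0,0.03],[0,0,0]],[[0,0,0.03],[0,0,0]],[[0,0,0],[0,0,0]],[[0,0,0],[0,0,0]]]' 60
cat >> h.py <<'E'
from scipy.spatial.transform import Rotation as Ro
def to(o,p,yaw=None):
    "tool-frame shift (mm) from obs pose to world point p (mm), and yaw of tool x"
    R=Ro.from_rotvec(o["orientation"]).as_matrix()
    print("tcp",np.round(np.array(o["tcp_pos"])*1000,1),"yaw",np.round(np.degrees(np.arctan2(R[1,0],R[0,0])),2),"pitch(nose down +)",np.round(np.degrees(np.arcsin(-R[2,0])),2),"shift mm",np.round(R.T@(np.array(p)-np.array(o["tcp_pos"])*1000),1),"F",np.round(o["wrist_force"],1),"M",np.round(o["moment"],2),"w",round(float(o["width"]),4),"t",o["time_s"])
E
python3 -c "
from bench import r;from h import *
to(r.get_obs(),(562.5,-202.5,6))"
```

```text
time_s: 2.57
tcp_pos: [0.5608, -0.2014, 0.0983]
orientation: [-3.104, -0.465, 0.006]
wrist_force: [0.6, -1.0, -0.0]
width: 0.0555
grasp_force: 0.0
tcp [ 560.8 -201.4   98.3] yaw 17.02 pitch(nose down +) 0.2 shift mm [ 1.6  1.8 92.3] F [ 0.6 -1.  -0. ] M [-0.06  0.02 -0.03] w 0.0555 t 2.5667
```

```bash
python3 -m inch '[[[0.0016,0.0015,0.03],[0,0,0]],[[0,0,0.03],[0,0,0]],[[0,0,0.02],[0,0,0]],[[0,0,0.005],[0,0,0]],[[0,0,0.005],[0,0,0]],[[0,0,0],[0,0,0]]]' ; python3 -m inch '[[[0,0,0],[0,0,0]],[[0,0,0],[0,0,0]],[[0,0,0],[0,0,0]],[[0,0,0],[0,0,0]],[[0,0,0],[0,0,0]],[[0,0,0],[0,0,0]]]' 0;  python3 -c "
from bench import r;from h import *
to(r.get_obs(),(562.5,-202.5,6))"
```

```text
time_s: 3.07
tcp_pos: [0.5656, -0.204, 0.0117]
orientation: [3.106, 0.464, 0.003]
wrist_force: [0.0, -0.3, 0.4]
width: 0.0559
grasp_force: 0.0
time_s: 3.57
tcp_pos: [0.5646, -0.2033, 0.0104]
orientation: [3.107, 0.465, 0.001]
wrist_force: [-0.8, 0.8, 0.1]
width: 0.0206
grasp_force: 0.0
tcp [ 564.6 -203.3   10.4] yaw 17.02 pitch(nose down +) -0.02 shift mm [-1.8 -1.4  4.4] F [-0.8  0.8  0.1] M [ 0.04 -0.01  0.02] w 0.0206 t 3.5667
```

```bash
python3 -m inch '[[[0,0,0.003],[0,0,0]],[[0,0,0],[0,0,0]],[[0,0,0],[0,0,0]],[[0,0,0],[0,0,0]],[[0,0,0],[0,0,0]],[[0,0,0],[0,0,0]]]' 0;  python3 -c "
from bench import r;from h import *
for i in range(4): 
  to(r.get_obs(),(562.5,-202.5,6))"
```

```text
time_s: 4.07
tcp_pos: [0.5645, -0.2032, 0.007]
orientation: [-3.107, -0.465, 0.0]
wrist_force: [-0.2, -0.0, 0.9]
width: 0.0006
grasp_force: 0.0
tcp [ 564.5 -203.2    7. ] yaw 17.01 pitch(nose down +) 0.0 shift mm [-1.7 -1.3  1. ] F [-0.2 -0.   0.9] M [0.04 0.01 0.01] w 0.0006 t 4.0667
tcp [ 564.5 -203.2    7. ] yaw 17.01 pitch(nose down +) 0.0 shift mm [-1.7 -1.3  1. ] F [-0.2 -0.   0.9] M [0.04 0.01 0.01] w 0.0006 t 4.0667
tcp [ 564.5 -203.2    7. ] yaw 17.01 pitch(nose down +) 0.0 shift mm [-1.7 -1.3  1. ] F [-0.2 -0.   0.9] M [0.04 0.01 0.01] w 0.0006 t 4.0667
tcp [ 564.5 -203.2    7. ] yaw 17.01 pitch(nose down +) 0.0 shift mm [-1.7 -1.3  1. ] F [-0.2 -0.   0.9] M [0.04 0.01 0.01] w 0.0006 t 4.0667
```

Run:
```python
from bench import r
from h import *
a=r.get_image("scene");b=r.get_image("top")
A=cv2.resize(a["color"][180:260,180:290],None,fx=5,fy=5,interpolation=2);B=cv2.resize(b["color"][190:270,250:360],None,fx=5,fy=5,interpolation=2)
cv2.imwrite("pics/g1.png",cv2.resize(np.hstack([A,B]),(800,291)))
```

```text
(no output)
```

View pics/g1.png

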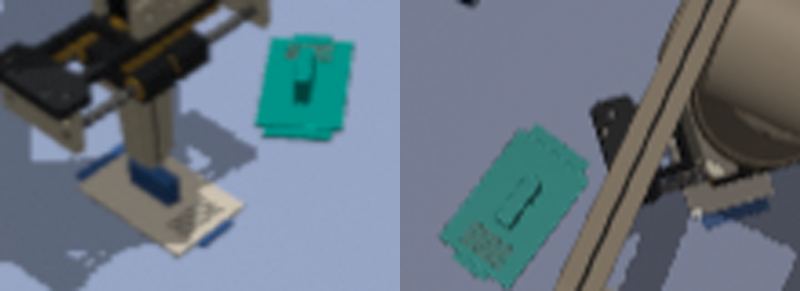

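Run:
```python
from bench import r
from h import *
im=r.get_image("scene");P=cloud(im);hs=cv2.cvtColor(im["color"],cv2.COLOR_BGR2HSV)
for v in range(214,242,2):
    print(v,[(u,*np.round(P[v,u]*1000).astype(int),int(hs[v,u,1])) for u in range(212,234,3)])
```

```text
214 [(212, np.int64(484), np.int64(-192), np.int64(-2), 53), (215, np.int64(569), np.int64(-217), np.int64(76), 48), (218, np.int64(578), np.int64(-213), np.int64(81), 49), (221, np.int64(576), np.int64(-205), np.int64(75), 44), (224, np.int64(571), np.int64(-195), np.int64(67), 48), (227, np.int64(571), np.int64(-187), np.int64(64), 16), (230, np.int64(508), np.int64(-151), np.int64(-3), 61), (233, np.int64(517), np.int64(-146), np.int64(1), 61)]
216 [(212, np.int64(496), np.int64(-197), np.int64(2), 56), (215, np.int64(570), np.int64(-218), np.int64(71), 51), (218, np.int64(582), np.int64(-216), np.int64(79), 43), (221, np.int64(576), np.int64(-206), np.int64(70), 48), (224, np.int64(574), np.int64(-197), np.int64(64), 48), (227, np.int64(570), np.int64(-187), np.int64(56), 17), (230, np.int64(516), np.int64(-155), np.int64(-2), 62), (233, np.int64(523), np.int64(-150), np.int64(1), 63)]
218 [(212, np.int64(502), np.int64(-200), np.int64(2), 61), (215, np.int64(566), np.int64(-217), np.int64(60), 48), (218, np.int64(580), np.int64(-216), np.int64(71), 48), (221, np.int64(579), np.i
[... 4494 characters left out ...]
, np.int64(-214), np.int64(4), 34), (224, np.int64(588), np.int64(-208), np.int64(6), 34), (227, np.int64(592), np.int64(-202), np.int64(6), 36), (230, np.int64(597), np.int64(-196), np.int64(7), 31), (233, np.int64(596), np.int64(-187), np.int64(1), 29)]
240 [(212, np.int64(579), np.int64(-237), np.int64(5), 53), (215, np.int64(581), np.int64(-230), np.int64(4), 31), (218, np.int64(586), np.int64(-224), np.int64(5), 34), (221, np.int64(590), np.int64(-218), np.int64(6), 36), (224, np.int64(593), np.int64(-211), np.int64(4), 34), (227, np.int64(599), np.int64(-206), np.int64(7), 32), (230, np.int64(605), np.int64(-200), np.int64(9), 28), (233, np.int64(607), np.int64(-193), np.int64(7), 29)]
```

```bash
python3 -m inch '[[[0,0,-0.03],[0,0,0]],[[0,0,-0.03],[0,0,0]],[[0,0,0],[0,0,0]]]' 50
python3 - <<'E'
from bench import r
from h import *
print(r.pinch_z,[x for x in dir(r) if x[0]!='_'])
a=r.get_image("scene");P=cloud(a);o=r.get_obs();to(o,(562.5,-202.5,6))
c=np.array(o["tcp_pos"]);c[2]+=.02
d=np.linalg.norm(P[...,:2]-c[:2],axis=-1)
for lo in range(20,160,10):
    m=(d<.05)&(P[...,2]*1000>lo)&(P[...,2]*1000<=lo+10)
    if m.sum(): q=P[m]*1000;print(lo,m.sum(),np.round(q.mean(0)),np.round(q.min(0)),np.round(q.max(0)))
K=a["camera_matrix"];uv=cv2.projectPoints(np.array([o["tcp_pos"],o["tcp_pos"]+np.array([0,0,.03])]),a["rvec"],a["tvec"],K,None)[0];print(uv)
im=a["color"].copy()
for p in uv[:,0]: cv2.circle(im,(int(p[0]),int(p[1])),1,(0,0,255),-1)
cv2.imwrite("pics/g2.png",cv2.resize(im[150:260,160:290],None,fx=5,fy=5,interpolation=2))
E
```

```text
time_s: 4.47
tcp_pos: [0.5683, -0.205, 0.0738]
orientation: [3.102, 0.464, 0.012]
wrist_force: [0.6, 0.4, 2.0]
width: 0.0159
grasp_force: 0.0
0.0188 ['IKError', 'get_image', 'get_obs', 'hand_in', 'pinch_z', 'place_of', 'trace']
tcp [ 567.6 -204.7   71.6] yaw 17.02 pitch(nose down +) -0.33 shift mm [-4.6 -3.9 65.5] F [-0.1  0.8  0.3] M [-0.01 -0.02 -0.03] w 0.0199 t 4.5167
20 74 [ 568. -202.   25.] [ 546. -213.   20.] [ 589. -190.   29.]
30 1 [ 574. -199.   31.] [ 574. -199.   31.] [ 574. -199.   31.]
100 24 [ 573. -197.  107.] [ 561. -218.  102.] [ 584. -180.  110.]
110 49 [ 575. -205.  115.] [ 560. -228.  110.] [ 585. -181.  120.]
120 63 [ 574. -206.  125.] [ 561. -229.  120.] [ 587. -179.  130.]
130 66 [ 575. -207.  135.] [ 560. -229.  130.] [ 585. -180.  140.]
140 65 [ 575. -207.  146.] [ 562. -229.  140.] [ 586. -181.  150.]
150 54 [ 576. -208.  155.] [ 566. -230.  150.] [ 585. -180.  160.]
[[[219.66043232 213.1947768 ]]

 [[218.7047062  203.89891918]]]
```

View pics/g2.png

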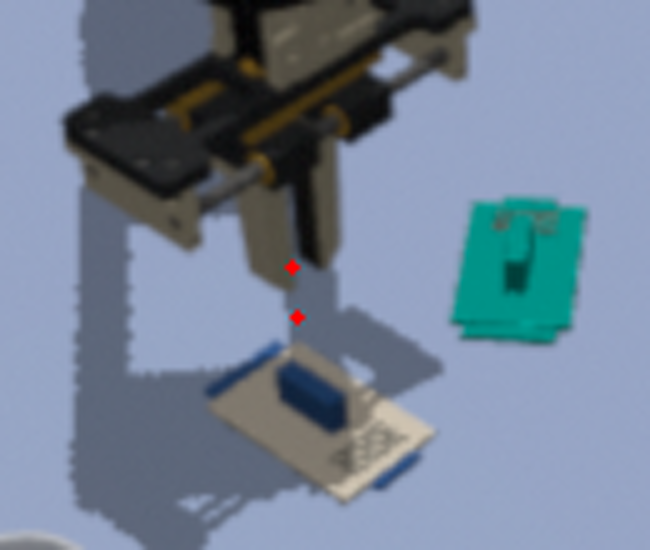

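The fingers show at world z≈103 when the state says 72, at g2 pixel (270,285). The true tip is about 30 mm short of the reported TCP, so I'll descend further and calibrate by touching the plate.

```bash
python3 -m inch '[[[0,0,0],[0,0,0]],[[0,0,0],[0,0,0]],[[0,0,0.025],[0,0,0]],[[0,0,0.025],[0,0,0]],[[0,0,0.025],[0,0,0]],[[0,0,0.005],[0,0,0]],[[0,0,0],[0,0,0]],[[0,0,0],[0,0,0]]]' 55
python3 - <<'E'
from bench import r
from h import *
a=r.get_image("scene");P=cloud(a);o=r.get_obs();to(o,(562.5,-202.5,6))
im=a["color"];cv2.imwrite("pics/g3.png",cv2.resize(im[170:260,170:280],None,fx=6,fy=6,interpolation=2))
E
```

```text
time_s: 5.18
tcp_pos: [0.564, -0.203, -0.0132]
orientation: [-3.106, -0.465, 0.002]
wrist_force: [0.7, -0.0, 0.6]
width: 0.051
grasp_force: 0.0
tcp [ 565.1 -203.5  -12. ] yaw 17.02 pitch(nose down +) -0.04 shift mm [ -2.2  -1.7 -18. ] F [ 0.1  0.1 -0.5] M [-0.02  0.01 -0.02] w 0.0507 t 5.2333
```

View pics/g3.png

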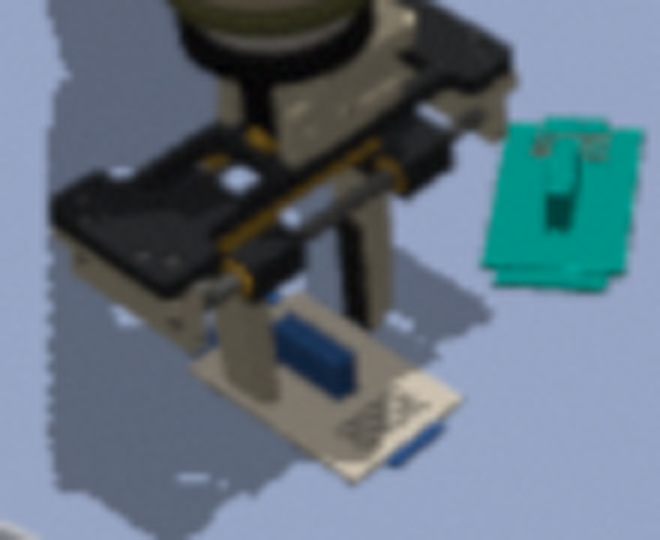

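Fingers straddle the rib (rib at (315,355), fingertips at (260,390) and (360,320)). Descending on.

```bash
python3 -m inch '[[[-0.002,-0.001,0.003],[0,0,0]],[[0,0,0.003],[0,0,0]],[[0,0,0.002],[0,0,0]],[[0,0,0],[0,0,0]]]'; python3 -m inch '[[[0,0,0.0015],[0,0,0]],[[0,0,0.0015],[0,0,0]],[[0,0,0],[0,0,0]]]';python3 -m inch '[[[0,0,0.0015],[0,0,0]],[[0,0,0],[0,0,0]]]'
```

```text
time_s: 5.57
tcp_pos: [0.5622, -0.2029, -0.0209]
orientation: [3.107, 0.465, 0.0]
wrist_force: [-0.1, -0.5, -0.9]
width: 0.0514
grasp_force: 0.0
time_s: 5.82
tcp_pos: [0.5622, -0.2028, -0.0242]
orientation: [-3.107, -0.465, 0.0]
wrist_force: [-0.0, 0.3, 0.1]
width: 0.0509
grasp_force: 0.0
time_s: 5.98
tcp_pos: [0.5623, -0.2029, -0.0243]
orientation: [-3.107, -0.465, 0.0]
wrist_force: [-6.1, 2.9, 11.8]
width: 0.0512
grasp_force: 5.7
```

```bash
python3 -m inch '[[[0,0,-0.0035],[0,0,0]],[[0,0,0],[0,0,0]]]'; python3 -m inch '[[[0,0,0],[0,0,0]],[[0,0,0],[0,0,0]],[[0,0,0],[0,0,0]],[[0,0,0],[0,0,0]],[[0,0,0],[0,0,0]],[[0,0,0],[0,0,0]],[[0,0,0],[0,0,0]],[[0,0,0],[0,0,0]],[[0,0,0],[0,0,0]],[[0,0,0],[0,0,0]]]' 0
```

```text
time_s: 6.15
tcp_pos: [0.5628, -0.2031, -0.0212]
orientation: [3.106, 0.465, 0.001]
wrist_force: [0.9, 0.2, -0.2]
width: 0.051
grasp_force: 0.0
time_s: 6.98
tcp_pos: [0.5622, -0.2028, -0.022]
orientation: [-3.107, -0.465, 0.0]
wrist_force: [-0.7, 1.1, -0.7]
width: 0.0117
grasp_force: 30.0
```

```bash
python3 -m inch '[[[0,0,-0.02],[0,0,0]],[[0,0,-0.04],[0,0,0]],[[0,0,-0.04],[0,0,0]],[[0,0,-0.02],[0,0,6.1]],[[0,0,0],[0,0,6.1]],[[0.0021,-0.0314,0],[0,0,0]],[[0.0021,-0.0314,0],[0,0,0]],[[0.0021,-0.0314,0],[0,0,0]],[[0.0021,-0.0314,0],[0,0,0]],[[0.0021,-0.0314,0],[0,0,0]],[[0.0021,-0.0314,0],[0,0,0]],[[0.0021,-0.0314,0],[0,0,0]],[[0.0021,-0.0314,0],[0,0,0]],[[0.0021,-0.0314,0],[0,0,0]],[[0.0021,-0.0314,0],[0,0,0]],[[0.0021,-0.0314,0],[0,0,0]],[[0.0021,-0.0314,0],[0,0,0]],[[0,0,0],[0,0,0]],[[0,0,0],[0,0,0]],[[0,0,0],[0,0,0]]]'; sed -i 's/np.arcsin(-R/np.arcsin(R/; s/nose down +/rear up/' h.py;  python3 - <<'E'
from bench import r
from h import *
o=r.get_obs();to(o,(556.4,174.3,96))
a=r.get_image("scene");b=r.get_image("top");np.savez("s2.npz",**a);np.savez("t2.npz",**b)
A=cv2.resize(a["color"][120:220,270:390],(480,400),interpolation=2);B=cv2.resize(b["color"][190:290,150:230],(320,400),interpolation=2)
cv2.imwrite("pics/u1.png",np.hstack([A,B]))
E
```

```text
time_s: 8.65
tcp_pos: [0.5556, 0.1745, 0.0979]
orientation: [3.138, 0.133, -0.0]
wrist_force: [0.5, 0.4, -1.1]
width: 0.0117
grasp_force: 30.0
tcp [555.6 174.5  97.9] yaw 4.86 pitch(rear up) -0.02 shift mm [0.8 0.2 1.9] F [ 0.5  0.4 -1.1] M [ 0.05  0.07 -0.01] w 0.0117 t 8.65
```

View pics/u1.png

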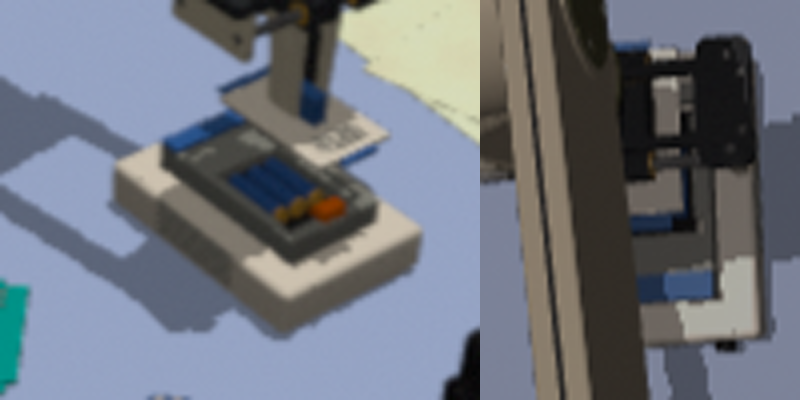

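Run:
```python
from h import *
im=dict(np.load("top.npz"));P=cloud(im)
c,s=np.cos(np.radians(4.85)),np.sin(np.radians(4.85));R=np.array([[c,s],[-s,c]])
V=(im["z_map"]>0);V[:195]=0;V[290:]=0;V[:,:160]=0;V[:,235:]=0
S=im["color"].astype(int).sum(-1)
def mids(m,h,lo,hi):
    q=np.array([(R@(onplane(im,(u,v),h)[:2]*1000-[532.5,172.0])) for v,u in np.argwhere(m)])
    xs=[];ys=[];w=[]
    for x in np.arange(lo,hi,2.5):
        k=q[abs(q[:,0]-x)<1.25,1]
        if len(k)>3: xs.append(x);ys.append((k.min()+k.max())/2);w.append(np.ptp(k))
    p=np.polyfit(xs,ys,1);print("mid y median %.2f slope deg %.2f width %.1f"%(np.median(ys),np.degrees(p[0]),np.median(w)),"x ext",np.round([q[:,0].min(),q[:,0].max()],1))
mids(V&(P[...,2]>.034),.040,-85,85)
mids(V&(P[...,2]>.050)&(P[...,2]<.08),.059,-50,45)
# brightness profile across y at z=59, averaged over x in [-40,45] and along x
g=im["color"].astype(np.float32).sum(-1)
K=im["camera_matrix"]
def samp(X,Y,h):
    W=np.stack([X,Y],-1)@R+[532.5,172.0]
    uv=cv2.projectPoints(np.dstack([W,np.full(W.shape[:2],h)]).reshape(-1,3)*[.001,.001,1],im["rvec"],im["tvec"],K,None)[0].reshape(X.shape+(2,)).astype(np.float32)
    return cv2.remap(g,uv[...,0],uv[...,1],1)
ys=np.arange(-46,47,1.);X,Y=np.meshgrid(np.arange(-45,-25,1.),ys);p=samp(X,Y,.059).mean(1)
print([(int(y),int(v)) for y,v in zip(ys,p)])
xs=np.arange(-84,84,1.);X,Y=np.meshgrid(xs,np.arange(-25,25,1.));p=samp(X,Y,.0615).mean(0)
print([(int(y),int(v)) for y,v in zip(xs,p)])
```

```text
mid y median 0.12 slope deg 0.30 width 128.3 x ext [-94.8  94.3]
mid y median -0.06 slope deg 0.54 width 79.1 x ext [-69.7  70.8]
[(-46, 459), (-45, 443), (-44, 354), (-43, 264), (-42, 199), (-41, 156), (-40, 132), (-39, 189), (-38, 251), (-37, 278), (-36, 281), (-35, 285), (-34, 292), (-33, 298), (-32, 291), (-31, 281), (-30, 271), (-29, 265), (-28, 259), (-27, 257), (-26, 257), (-25, 258), (-24, 258), (-23, 258), (-22, 258), (-21, 257), (-20, 257), (-19, 258), (-18, 258), (-17, 259), (-16, 260), (-15, 261), (-14, 261), (-13, 262), (-12, 261), (-11, 259), (-10, 257), (-9, 256), (-8, 256), (-7, 257), (-6, 258), (-5, 259), (-4, 258), (-3, 256), (-2, 255), (-1, 255), (0, 256), (1, 256), (2, 257), (3, 258), (4, 258), (5, 258), (6, 257), (7, 255), (8, 254), (9, 255), (10, 255), (11, 256), (12, 257), (13, 257), (14, 257), (15, 256), (16, 256), (17, 257), (18, 257), (19, 258), (20, 259), (21, 259), (22, 259), (23, 260), (24, 271), (25, 283), (26, 293), (27, 297), (28, 300), (29, 290), (30, 277), (31, 263), (32, 207), (33, 148), (34, 149), (35, 209), (36, 266), (37, 274), (38, 276), (39, 29
[... 1270 characters left out ...]
(19, 126), (20, 127), (21, 127), (22, 127), (23, 127), (24, 127), (25, 127), (26, 130), (27, 138), (28, 150), (29, 164), (30, 172), (31, 170), (32, 159), (33, 138), (34, 106), (35, 79), (36, 66), (37, 64), (38, 64), (39, 64), (40, 63), (41, 63), (42, 62), (43, 63), (44, 63), (45, 63), (46, 63), (47, 74), (48, 92), (49, 119), (50, 148), (51, 176), (52, 187), (53, 191), (54, 188), (55, 184), (56, 184), (57, 202), (58, 225), (59, 245), (60, 258), (61, 264), (62, 266), (63, 265), (64, 264), (65, 266), (66, 275), (67, 295), (68, 328), (69, 363), (70, 395), (71, 422), (72, 441), (73, 446), (74, 447), (75, 447), (76, 447), (77, 447), (78, 446), (79, 446), (80, 446), (81, 447), (82, 446), (83, 443)]
```

```bash
python3 -m inch '[[[-0.008,0.0003,0],[0,0,-0.25]],[[0,0,0],[0,5,0]],[[0,0,0],[0,5,0]],[[0,0,0],[0,4,0]],[[0,0,0],[0,0,0]],[[0,0,0],[0,0,0]],[[0,0,0],[0,0,0]],[[0,0,0],[0,0,0]]]'
python3 - <<'E'
from bench import r
from h import *
o=r.get_obs();to(o,(556.4,174.3,96))
im=r.get_image("scene");np.savez("s3.npz",**im)
for q in ("lip_tip","press_pad","cover"):
    for d in r.place_of(q,"scene")[:3]: print(q,round(d["p"],2),np.round(d["position"],1))
c,s=np.cos(np.radians(5.1)),np.sin(np.radians(5.1));R=np.array([[c,s,0],[-s,c,0],[0,0,1]])
t=np.array(o["tcp_pos"])*1000;th=np.radians(14)
for n,off in (("A",lambda x,z:(x,z+22.)),("B",None)):
    for nm,(x,z) in dict(lip=(-60,0),tongue=(56,0),pad=(34,4),org=(0,0)).items():
        if n=="A": a,b,e=x+6,z+22,0
        else: a,b,e=x+6,z-6.3,28.3
        w=t+R.T@np.array([a*np.cos(th)-b*np.sin(th),0,a*np.sin(th)+b*np.cos(th)+e])
        print(n,nm,np.round(w,1),"unit x %.1f"%(R@(w-[532.5,172,0]))[0],np.round(cv2.projectPoints(w/1000,im["rvec"],im["tvec"],im["camera_matrix"],None)[0].ravel(),1))
cv2.imwrite("pics/u2.png",cv2.resize(im["color"][120:200,280:390],None,fx=6,fy=6,interpolation=2))
E
```

```text
time_s: 9.42
tcp_pos: [0.5492, 0.1736, 0.0993]
orientation: [-3.104, -0.136, -0.382]
wrist_force: [0.2, 0.6, -1.1]
width: 0.012
grasp_force: 30.0
tcp [549.2 173.6  99.3] yaw 5.02 pitch(rear up) 14.03 shift mm [ 6.2 -0.1  5. ] F [ 0.2  0.6 -1.1] M [0.   0.15 0.04] w 0.012 t 9.4167
lip_tip 0.63 [261.  215.7]
lip_tip 0.58 [326.1 140.8]
lip_tip 0.24 [416.1 186.7]
press_pad 0.92 [266.  194.2]
press_pad 0.62 [351.5 147.2]
cover 0.87 [266.7 203.9]
cover 0.69 [341.9 145.1]
A lip [491.7 168.5 107.6] unit x -40.9 [327.2 141.1]
A tongue [603.9 178.5 135.7] unit x 71.6 [356.2 151.7]
A pad [581.6 176.5 134.2] unit x 49.3 [350.3 148.2]
A org [549.7 173.6 122.1] unit x 17.3 [341.7 146.4]
B lip [498.6 169.1 108.5] unit x -34.1 [328.8 142. ]
B tongue [610.7 179.1 136.5] unit x 78.5 [358.1 152.7]
B pad [588.4 177.1 135.1] unit x 56.2 [352.1 149.2]
B org [556.6 174.3 123. ] unit x 24.2 [343.5 147.4]
```

View pics/u2.png

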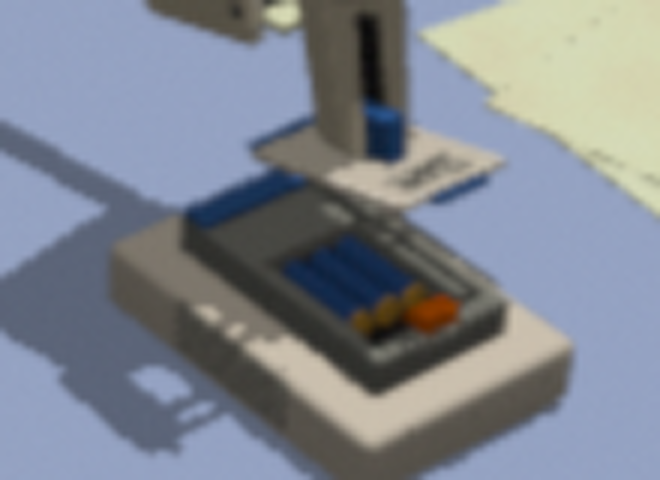

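Model A (reported TCP 28 mm beyond the real tips) matches: predicted lip at (327,141), seen at (326,141). The lip is above the sill. Lowering.

```bash
python3 -m inch '[[[-0.0037,0,0.0149],[0,0,0]],[[-0.0037,0,0.0149],[0,0,0]],[[-0.0037,0,0.0149],[0,0,0]],[[0,0,0],[0,0,0]],[[0,0,0],[0,0,0]],[[0,0,0],[0,0,0]]]'; python3 -c "
from bench import r;from h import *
to(r.get_obs(),(549,173.6,44.7))";python3 -m inch '[[[-0.0005,0,0.0019],[0,0,0]],[[-0.0005,0,0.0019],[0,0,0]],[[0,0,0],[0,0,0]],[[0,0,0],[0,0,0]]]'; python3 -c "
from bench import r;from h import *
to(r.get_obs(),(549,173.6,44.7))"
```

```text
time_s: 10.12
tcp_pos: [0.5485, 0.1739, 0.0528]
orientation: [-3.104, -0.137, -0.382]
wrist_force: [0.4, 0.8, 0.6]
width: 0.0114
grasp_force: 30.0
tcp [548.5 173.9  52.8] yaw 5.06 pitch(rear up) 14.03 shift mm [-1.5  0.3  8. ] F [0.4 0.8 0.6] M [ 0.03  0.09 -0.  ] w 0.0114 t 10.1167
time_s: 10.45
tcp_pos: [0.548, 0.1738, 0.0484]
orientation: [-3.104, -0.137, -0.382]
wrist_force: [0.5, 0.1, -0.3]
width: 0.0116
grasp_force: 30.0
tcp [548.  173.8  48.4] yaw 5.07 pitch(rear up) 14.02 shift mm [0.1 0.3 3.8] F [ 0.5  0.1 -0.3] M [-0.02  0.16  0.04] w 0.0116 t 10.45
```

```bash
python3 -m inch '[[[-0.0001,0,0.0005],[0,0,0]],[[-0.0001,0,0.0005],[0,0,0]],[[-0.0002,0,0.0005],[0,0,0]],[[-0.0001,0,0.0005],[0,0,0]],[[-0.0001,0,0.0005],[0,0,0]],[[-0.0001,0,0.0005],[0,0,0]],[[0,0,0],[0,0,0]]]'; python3 -m inch '[[[-0.0001,0,0.0005],[0,0,0]],[[-0.0001,0,0.0005],[0,0,0]],[[0,0,0],[0,0,0]]]'; python3 -c "
from bench import r;from h import *
to(r.get_obs(),(549,173.6,44.7))"
```

```text
time_s: 11.03
tcp_pos: [0.5478, 0.1737, 0.0448]
orientation: [-3.105, -0.137, -0.381]
wrist_force: [-0.2, 0.1, -0.8]
width: 0.0117
grasp_force: 30.0
time_s: 11.28
tcp_pos: [0.5478, 0.1737, 0.0438]
orientation: [-3.105, -0.137, -0.381]
wrist_force: [-0.8, 0.1, -0.2]
width: 0.0117
grasp_force: 30.0
tcp [547.8 173.7  43.8] yaw 5.06 pitch(rear up) 13.99 shift mm [ 1.3  0.2 -0.6] F [-0.8  0.1 -0.2] M [ 0.04  0.09 -0.01] w 0.0117 t 11.2833
```

```bash
for i in 1; do python3 -m inch '[[[-0.0001,0,0.0005],[0,0,0]],[[0,0,0],[0,0,0]]]'; done; python3 -m inch '[[[-0.0001,0,0.0005],[0,0,0]],[[0,0,0],[0,0,0]]]'; python3 -m inch '[[[-0.0001,0,0.0003],[0,0,0]],[[0,0,0],[0,0,0]]]'
```

```text
time_s: 11.45
tcp_pos: [0.5479, 0.1737, 0.0434]
orientation: [-3.105, -0.137, -0.381]
wrist_force: [0.1, 1.0, -0.4]
width: 0.0119
grasp_force: 30.0
time_s: 11.62
tcp_pos: [0.5479, 0.1738, 0.0428]
orientation: [-3.104, -0.137, -0.381]
wrist_force: [0.0, -0.3, -0.8]
width: 0.0119
grasp_force: 30.0
time_s: 11.78
tcp_pos: [0.5479, 0.1738, 0.0426]
orientation: [-3.104, -0.137, -0.381]
wrist_force: [0.0, -0.4, -1.1]
width: 0.0115
grasp_force: 30.0
```

```bash
python3 -m inch '[[[-0.0001,0,0.0005],[0,0,0]],[[0,0,0],[0,0,0]]]'; python3 -m inch '[[[-0.0001,0,0.0005],[0,0,0]],[[0,0,0],[0,0,0]]]'
```

```text
time_s: 11.95
tcp_pos: [0.548, 0.1738, 0.0422]
orientation: [-3.104, -0.137, -0.382]
wrist_force: [0.7, -0.1, -0.1]
width: 0.0118
grasp_force: 30.0
time_s: 12.12
tcp_pos: [0.5482, 0.1738, 0.0419]
orientation: [-3.104, -0.137, -0.382]
wrist_force: [-1.5, 0.2, 1.8]
width: 0.0121
grasp_force: 30.0
```

```bash
python3 -m inch '[[[-0.0001,0,0.0005],[0,0,0]],[[0,0,0],[0,0,0]]]'
```

```text
time_s: 12.28
tcp_pos: [0.5483, 0.1738, 0.0416]
orientation: [-3.104, -0.137, -0.382]
wrist_force: [-1.6, -0.3, 5.1]
width: 0.0118
grasp_force: 30.0
```

```bash
python3 -m inch '[[[0.0003,0,-0.0014],[0,0,0]],[[-0.00146,0,-0.00036],[0,0,0]],[[-0.00146,0,-0.00036],[0,0,0]],[[-0.00146,0,-0.00036],[0,0,0]],[[-0.00146,0,-0.00036],[0,0,0]],[[-0.00146,0,-0.00036],[0,0,0]],[[-0.0005,0,-0.0001],[0,0,0]],[[0,0,0],[0,0,0]],[[0,0,0],[0,0,0]]]'; python3 -c "
from bench import r;from h import *
to(r.get_obs(),(549,173.6,44.7))"
```

```text
time_s: 13.03
tcp_pos: [0.5399, 0.173, 0.0425]
orientation: [-3.104, -0.137, -0.381]
wrist_force: [-0.7, 0.3, -1.3]
width: 0.0115
grasp_force: 30.0
tcp [539.9 173.   42.5] yaw 5.06 pitch(rear up) 14.0 shift mm [9.4 0.2 0.1] F [-0.7  0.3 -1.3] M [ 0.05  0.13 -0.01] w 0.0115 t 13.0333
```

```bash
python3 -m inch '[[[-0.0005,0,-0.0001],[0,0,0]],[[-0.0005,0,-0.0001],[0,0,0]],[[-0.0005,0,-0.0002],[0,0,0]],[[0,0,0],[0,0,0]]]'; python3 -m inch '[[[-0.0005,0,-0.0001],[0,0,0]],[[-0.0005,0,-0.0001],[0,0,0]],[[-0.0005,0,-0.0001],[0,0,0]],[[0,0,0],[0,0,0]]]'
```

```text
time_s: 13.37
tcp_pos: [0.5383, 0.1729, 0.0425]
orientation: [-3.105, -0.137, -0.381]
wrist_force: [-0.2, 0.5, -0.4]
width: 0.0116
grasp_force: 30.0
time_s: 13.7
tcp_pos: [0.5368, 0.1728, 0.0424]
orientation: [-3.104, -0.137, -0.381]
wrist_force: [0.9, -0.0, 0.4]
width: 0.0119
grasp_force: 30.0
```

```bash
python3 -m inch '[[[-0.0003,0,-0.0008],[0,0,0]],[[-0.0005,0,-0.0001],[0,0,0]],[[-0.0005,0,-0.0001],[0,0,0]],[[0,0,0],[0,0,0]]]'; python3 -m inch '[[[-0.0005,0,-0.0001],[0,0,0]],[[-0.0005,0,-0.0001],[0,0,0]],[[-0.0005,0,-0.0001],[0,0,0]],[[0,0,0],[0,0,0]]]'
```

```text
time_s: 14.03
tcp_pos: [0.5353, 0.1726, 0.0431]
orientation: [-3.105, -0.137, -0.381]
wrist_force: [0.4, -0.1, -1.0]
width: 0.0118
grasp_force: 30.0
time_s: 14.37
tcp_pos: [0.5337, 0.1725, 0.0429]
orientation: [-3.105, -0.137, -0.381]
wrist_force: [-0.7, 0.3, 0.1]
width: 0.012
grasp_force: 30.0
```

```bash
python3 -m inch '[[[-0.0005,0,-0.0001],[0,0,0]],[[-0.0005,0,-0.0001],[0,0,0]],[[0,0,0],[0,0,0]]]'; python3 -m inch '[[[-0.0005,0,-0.0001],[0,0,0]],[[-0.0005,0,-0.0001],[0,0,0]],[[0,0,0],[0,0,0]]]'
```

```text
time_s: 14.62
tcp_pos: [0.5327, 0.1724, 0.0429]
orientation: [-3.105, -0.137, -0.381]
wrist_force: [0.2, -0.4, 0.3]
width: 0.0116
grasp_force: 30.0
time_s: 14.87
tcp_pos: [0.5317, 0.1723, 0.0429]
orientation: [-3.105, -0.137, -0.381]
wrist_force: [-0.0, -0.6, -0.7]
width: 0.0114
grasp_force: 30.0
```

```bash
python3 -m inch '[[[-0.0005,0,-0.0001],[0,0,0]],[[-0.0005,0,-0.0001],[0,0,0]],[[0,0,0],[0,0,0]]]'; python3 -m inch '[[[-0.0005,0,-0.0001],[0,0,0]],[[0,0,0],[0,0,0]]]'
```

```text
time_s: 15.12
tcp_pos: [0.5307, 0.1722, 0.0428]
orientation: [-3.105, -0.137, -0.381]
wrist_force: [-0.2, -0.5, -0.7]
width: 0.0113
grasp_force: 30.0
time_s: 15.28
tcp_pos: [0.5302, 0.1722, 0.0428]
orientation: [-3.104, -0.137, -0.381]
wrist_force: [-1.1, 0.4, -1.0]
width: 0.0122
grasp_force: 30.0
```

```bash
python3 -m inch '[[[-0.0005,0,-0.0001],[0,0,0]],[[-0.0003,0,-0.0001],[0,0,0]],[[0,0,0],[0,0,0]]]'
```

```text
time_s: 15.53
tcp_pos: [0.5297, 0.1721, 0.043]
orientation: [-3.104, -0.137, -0.382]
wrist_force: [1.2, -0.1, -1.0]
width: 0.0118
grasp_force: 30.0
```

```bash
python3 -m inch '[[[-0.0005,0,-0.0001],[0,0,0]],[[0,0,0],[0,0,0]]]'
```

```text
time_s: 15.7
tcp_pos: [0.5296, 0.1721, 0.0432]
orientation: [-3.104, -0.137, -0.383]
wrist_force: [2.7, 0.8, -2.0]
width: 0.0115
grasp_force: 30.0
```

```bash
python3 -m inch '[[[-0.0005,0,-0.0001],[0,0,0]],[[0,0,0],[0,0,0]]]'
```

```text
time_s: 15.87
tcp_pos: [0.5294, 0.1721, 0.0434]
orientation: [-3.104, -0.137, -0.384]
wrist_force: [5.5, 0.5, -2.8]
width: 0.0115
grasp_force: 30.0
```

```bash
python3 -m inch '[[[-0.0002,0,0.0009],[0,-1,0]],[[-0.0004,0,0.0009],[0,-1,0]],[[0,0,0],[0,0,0]]]'
```

```text
time_s: 16.12
tcp_pos: [0.5292, 0.1721, 0.0415]
orientation: [-3.112, -0.137, -0.328]
wrist_force: [3.3, -0.4, 0.9]
width: 0.0119
grasp_force: 30.0
```

```bash
python3 -m inch '[[[-0.0003,0,0.0009],[0,-1,0]],[[-0.0003,0,0.0009],[0,-1,0]],[[0,0,0],[0,0,0]]]';python3 -c "
from bench import r;from h import *
to(r.get_obs(),(549,173.6,44.7))"
```

```text
time_s: 16.37
tcp_pos: [0.5287, 0.172, 0.0394]
orientation: [-3.119, -0.138, -0.272]
wrist_force: [3.4, 0.1, 2.3]
width: 0.0117
grasp_force: 30.0
tcp [528.7 172.   39.4] yaw 5.05 pitch(rear up) 9.96 shift mm [21.   0.2 -1.7] F [3.4 0.1 2.3] M [ 0.03 -0.54 -0.01] w 0.0117 t 16.3667
```

```bash
python3 -m inch '[[[-0.0003,0,0.0007],[0,-1,0]],[[-0.0003,0,0.0007],[0,-1,0]],[[0,0,0],[0,0,0]]]'
```

```text
time_s: 16.62
tcp_pos: [0.5281, 0.172, 0.0376]
orientation: [-3.125, -0.138, -0.217]
wrist_force: [4.6, 0.5, 1.6]
width: 0.012
grasp_force: 30.0
```

```bash
python3 -m inch '[[[-0.0002,0,0.0007],[0,-1,0]],[[0,0,0],[0,0,0]]]';python3 -c "
from bench import r;from h import *
to(r.get_obs(),(549,173.6,44.7))"
```

```text
time_s: 16.78
tcp_pos: [0.5278, 0.172, 0.0369]
orientation: [-3.127, -0.138, -0.189]
wrist_force: [4.6, 0.4, 0.5]
width: 0.0114
grasp_force: 30.0
tcp [527.8 172.   36.9] yaw 5.06 pitch(rear up) 6.93 shift mm [22.   0.3 -5.2] F [4.6 0.4 0.5] M [ 0.05 -0.74 -0.04] w 0.0114 t 16.7833
```

```bash
python3 -m inch '[[[-0.0002,0,0.0007],[0,-1,0]],[[0,0,0],[0,0,0]]]'
```

```text
time_s: 16.95
tcp_pos: [0.5274, 0.1719, 0.036]
orientation: [-3.13, -0.138, -0.161]
wrist_force: [4.0, -0.0, 0.7]
width: 0.0119
grasp_force: 30.0
```

```bash
python3 -m inch '[[[-0.0002,0,0.0007],[0,-1,0]],[[0,0,0],[0,0,0]]]';python3 - <<'E'
from bench import r
from h import *
to(r.get_obs(),(549,173.6,44.7))
im=r.get_image("scene");cv2.imwrite("pics/u3.png",cv2.resize(im["color"][120:200,280:390],None,fx=6,fy=6,interpolation=2))
E
```

```text
time_s: 17.12
tcp_pos: [0.5271, 0.1719, 0.0353]
orientation: [-3.132, -0.138, -0.133]
wrist_force: [1.2, -0.7, 3.4]
width: 0.0117
grasp_force: 30.0
tcp [527.1 171.9  35.3] yaw 5.06 pitch(rear up) 4.87 shift mm [22.7  0.2 -7.5] F [ 1.2 -0.7  3.4] M [-0.02 -0.29 -0.07] w 0.0117 t 17.1167
```

View pics/u3.png

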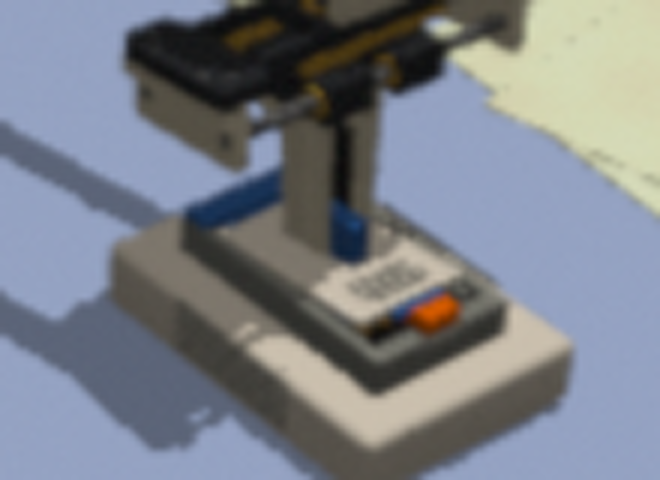

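The lip is under the hood, the plate lies between the walls, and the tongue touches the orange catch at (405,310) with the cover at 4.9°. Releasing, lifting and setting up to press.

```bash
python3 -m inch '[[[0,0,0],[0,0,0]],[[0,0,0],[0,0,0]],[[0,0,0],[0,0,0]],[[0,0,0],[0,0,0]],[[0,0,0],[0,0,0]],[[0,0,-0.005],[0,0,0]],[[0,0,-0.02],[0,0,0]],[[0,0,-0.025],[0,0,0]],[[0,0,0],[0,-4.87,0]],[[0,0,0],[0,0,0]],[[0,0,0],[0,0,0]]]' 30;python3 - <<'E'
from bench import r
from h import *
to(r.get_obs(),(565.7,175,60))
E
python3 -m inch '[[[0,0,0],[0,0,0]],[[0,0,0],[0,0,0]],[[0,0,0],[0,0,0]]]' 0
```

```text
time_s: 18.08
tcp_pos: [0.5237, 0.1715, 0.085]
orientation: [-3.138, -0.138, -0.004]
wrist_force: [0.0, -0.5, -0.3]
width: 0.0278
grasp_force: 0.0
tcp [523.7 171.5  85. ] yaw 5.04 pitch(rear up) 0.16 shift mm [42.1  0.2 25.2] F [ 0.  -0.5 -0.3] M [ 0.    0.02 -0.03] w 0.0278 t 18.0833
time_s: 18.33
tcp_pos: [0.5223, 0.1714, 0.0847]
orientation: [3.138, 0.139, 0.003]
wrist_force: [-0.2, -0.1, 0.3]
width: 0.0122
grasp_force: 0.0
```

```bash
python3 -m inch '[[[0.0217,0.0002,0],[0,0,0]],[[0.0217,0,0],[0,0,0]],[[0,0,0],[0,0,0]],[[0,0,0.02],[0,0,0]],[[0,0,0.015],[0,0,0]],[[0,0,0.005],[0,0,0]],[[0,0,0],[0,0,0]],[[0,0,0],[0,0,0]]]' 0;python3 - <<'E'
from bench import r
from h import *
to(r.get_obs(),(565.7,175,36))
im=r.get_image("scene");cv2.imwrite("pics/u4.png",cv2.resize(im["color"][120:200,280:390],None,fx=6,fy=6,interpolation=2))
E
```

```text
time_s: 19.0
tcp_pos: [0.5658, 0.1752, 0.0454]
orientation: [-3.138, -0.139, -0.003]
wrist_force: [0.1, 0.0, 0.9]
width: 0.0
grasp_force: 0.0
tcp [565.8 175.2  45.4] yaw 5.07 pitch(rear up) 0.1 shift mm [-0.2  0.2  9.4] F [0.1 0.  0.9] M [ 0.08 -0.01 -0.01] w 0.0 t 19.0
```

View pics/u4.png

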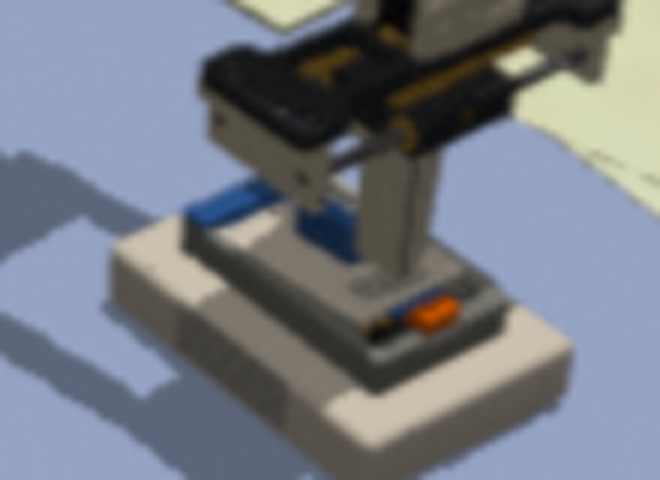

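The cover is still hooked, tongue on the catch at (410,305), and the closed fingers are over the ribbed pad at (390,280). Pressing down in small steps.

```bash
python3 -m inch '[[[0,0,0.003],[0,0,0]],[[0,0,0.002],[0,0,0]],[[0,0,0.001],[0,0,0]],[[0,0,0.001],[0,0,0]],[[0,0,0],[0,0,0]]]'; python3 -m inch '[[[0,0,0.0005],[0,0,0]],[[0,0,0.0005],[0,0,0]],[[0,0,0],[0,0,0]]]'; python3 -m inch '[[[0,0,0.0005],[0,0,0]],[[0,0,0.0005],[0,0,0]],[[0,0,0],[0,0,0]]]'
```

```text
time_s: 19.47
tcp_pos: [0.5663, 0.1752, 0.0381]
orientation: [-3.138, -0.139, -0.003]
wrist_force: [-0.4, -1.2, 0.2]
width: 0.0005
grasp_force: 0.0
time_s: 19.72
tcp_pos: [0.5665, 0.1752, 0.0374]
orientation: [-3.138, -0.139, -0.004]
wrist_force: [-0.8, -0.3, 0.5]
width: 0.0002
grasp_force: 0.4
time_s: 19.97
tcp_pos: [0.5666, 0.1753, 0.0366]
orientation: [-3.138, -0.139, -0.004]
wrist_force: [-1.5, 0.1, 3.3]
width: 0.0008
grasp_force: 1.5
```

```bash
python3 -m inch '[[[0,0,0.0005],[0,0,0]],[[0,0,0.0005],[0,0,0]],[[0,0,0],[0,0,0]]]'; python3 -m inch '[[[0,0,0.0005],[0,0,0]],[[0,0,0.0005],[0,0,0]],[[0,0,0],[0,0,0]]]'
```

```text
time_s: 20.22
tcp_pos: [0.5667, 0.1753, 0.0356]
orientation: [-3.138, -0.139, -0.004]
wrist_force: [0.3, 0.5, 4.2]
width: 0.0007
grasp_force: 2.2
time_s: 20.47
tcp_pos: [0.5668, 0.1753, 0.0346]
orientation: [-3.138, -0.139, -0.005]
wrist_force: [-0.8, -0.4, 6.1]
width: 0.0004
grasp_force: 2.5
```

Moving on the ramp at ~4–6 N, as expected; continuing.

```bash
python3 -m inch '[[[0,0,0.0005],[0,0,0]],[[0,0,0.0005],[0,0,0]],[[0,0,0],[0,0,0]]]'; python3 -m inch '[[[0,0,0.0005],[0,0,0]],[[0,0,0.0005],[0,0,0]],[[0,0,0],[0,0,0]]]'
```

```text
time_s: 20.72
tcp_pos: [0.5666, 0.1752, 0.0332]
orientation: [-3.138, -0.139, -0.004]
wrist_force: [1.1, -0.0, 1.2]
width: 0.0003
grasp_force: 1.3
time_s: 20.97
tcp_pos: [0.5667, 0.1752, 0.0323]
orientation: [-3.138, -0.139, -0.005]
wrist_force: [0.3, 1.0, 2.0]
width: 0.0004
grasp_force: 1.1
```

```bash
python3 -m inch '[[[0,0,0.0005],[0,0,0]],[[0,0,0.0005],[0,0,0]],[[0,0,0],[0,0,0]]]'
```

```text
time_s: 21.22
tcp_pos: [0.5658, 0.1751, 0.0307]
orientation: [3.138, 0.139, 0.002]
wrist_force: [0.0, 0.0, -0.1]
width: 0.0003
grasp_force: 0.1
```

```bash
python3 -m inch '[[[0,0,0.0005],[0,0,0]],[[0,0,0.0003],[0,0,0]],[[0,0,0],[0,0,0]]]'
```

```text
time_s: 21.47
tcp_pos: [0.5659, 0.1751, 0.0307]
orientation: [3.138, 0.139, 0.002]
wrist_force: [-3.0, -0.6, 5.9]
width: 0.0005
grasp_force: 2.9
```

```bash
python3 -m inch '[[[0,0,-0.004],[0,0,0]],[[0,0,-0.02],[0,0,0]],[[0,0,-0.04],[0,0,0]],[[0,0,-0.04],[0,0,0]],[[0,0,-0.03],[0,0,0]],[[-0.03,0.04,0],[0,0,0]],[[-0.03,0.04,0],[0,0,0]],[[-0.03,0.04,0],[0,0,0]],[[-0.03,0.04,0],[0,0,0]],[[0,0,0],[0,0,0]],[[0,0,0],[0,0,0]],[[0,0,0],[0,0,0]]]';python3 - <<'E'
from bench import r
from h import *
im=r.get_image("scene");t=r.get_image("top");P=cloud(im);o=r.get_obs()
A=cv2.resize(im["color"][130:200,290:380],(514,400),interpolation=2);B=cv2.resize(t["color"][200:285,165:225],(282,400),interpolation=2);cv2.imwrite("pics/u5.png",np.hstack([A,B]))
c,s=np.cos(np.radians(5.1)),np.sin(np.radians(5.1));R=np.array([[c,s,0],[-s,c,0],[0,0,1]])
for I,n in ((im,"scene"),(t,"top")):
    Q=(cloud(I)*1000-[532.5,172,0])@R.T;V=I["z_map"]>0
    for x in range(-45,55,10):
        m=V&(abs(Q[...,0]-x)<5)&(abs(Q[...,1])<26)&(abs(Q[...,1])>11)&(abs(Q[...,2]-60)<15)
        print(n,x,m.sum(),np.round(np.median(Q[m][:,2]),1) if m.any() else None)
    h=cv2.cvtColor(I["color"],cv2.COLOR_BGR2HSV);m=V&(h[...,0]<14)&(h[...,1]>150)&(abs(Q[...,0])<70)&(abs(Q[...,1])<20)&(Q[...,2]>45)
    if m.any():print("catch",m.sum(),np.round(Q[m].mean(0),1))
E
```

```text
time_s: 22.47
tcp_pos: [0.4785, 0.0336, 0.1645]
orientation: [-3.138, -0.137, -0.005]
wrist_force: [0.7, -0.7, 0.4]
width: 0.0004
grasp_force: 0.0
scene -45 21 61.1
scene -35 11 59.7
scene -25 12 59.6
scene -15 11 59.6
scene -5 12 59.2
scene 5 18 59.9
scene 15 25 59.6
scene 25 23 60.2
scene 35 26 60.1
scene 45 23 59.8
catch 17 [65.2 -1.1 66.8]
top -45 0 None
top -35 0 None
top -25 0 None
top -15 0 None
top -5 0 None
top 5 0 None
top 15 0 None
top 25 0 None
top 35 0 None
top 45 0 None
```

View pics/u5.png

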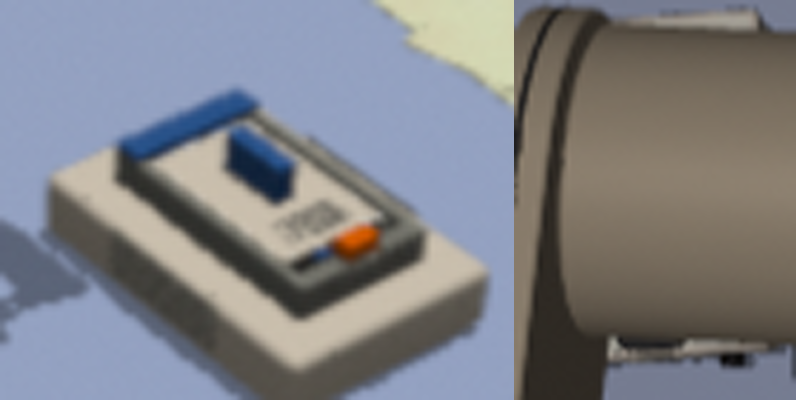

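The cover lies flat: its top is at z≈59.6 mm along its whole length, lip under the hood. The orange catch at (355,240) covers the tongue. Handing in.

```bash
python3 -c "
from bench import r
print(r.hand_in())"
```

```text
the job is handed in; nothing more can be done
None
```

The battery cover is back on the power unit: lip fully in the slot, rear snapped under the orange catch, lying flat and released, and the job was handed in at about 22.5 s with no verdict returned.

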